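# Sieve the nuts out of a batch of bushes

## Task

The sorting sieve holds five brass nuts mixed with three bushes: lift it level by its black bridge grip without losing anything, hold it low over the sheet-metal tray and shake it side to side until all five nuts have dropped through into that tray. With the bushes still in it, stand the sieve back on the bench, let go and take it again by its wooden rear handle, then tip the bushes out over its lip into the wooden box. Stand the empty sieve flat on the bench again, clear of the tray, and leave the oil can, the gear wheel and the blue tin where they are.

Things in the scene. Friction and masses are not known exactly. Their poses are not given: they have to be found in the camera images.
- sieve: Grey sheet-steel sorting sieve, loose, about 0.3 kg empty. Origin: under the centre of its floor, at the level of its underside (z = 0 when it stands on the bench). Own z is up; own +x points to the pouring lip, -x to the wooden rear handle, own y is side to side. The rear wall (x = -57 mm) and side walls (y = +-69 mm) are 42 mm high; the front has no wall, only the lip.
- sieve_bridge: Bridge of the sieve: two steel straps rise from the side walls to 92 mm and carry a black grip across the middle, above the load. A fixed part of the sieve; same origin and axes as sieve.
- sieve_handle: Rear handle of the sieve: a wooden grip on a short steel stem behind the rear wall. A fixed part of the sieve; same origin and axes as sieve.
- bridge_grip (a point): Centre of the sieve's black bridge grip, a bar 104 mm long along the sieve's y, 18 mm thick along its x, 22 mm high; 92 mm above the sieve's underside, 2 mm behind its origin, nearly over the centre of mass. Axes as the sieve's.
- rear_grip (a point): Centre of the sieve's wooden rear handle, a bar 58 mm long along the sieve's x, 16 mm thick along its y, 28 mm high; 36 mm above the sieve's underside and 99 mm behind its origin. If the gripper takes it leaning back, away from the sieve, by 35 to 40 degrees, it can then tip the sieve 70 degrees. Axes as the sieve's.
- sieve_floor (a point): Middle of the sieve floor's upper face, 7 mm above the sieve's origin. Floor 108 (x) x 132 (y) mm with 4 x 4 square holes of 20 mm, 6 mm apart along x and 14 mm apart along y. So three solid strips run along x at y = -34, 0 and +34 mm; the nuts lie on them, and only shaking along own y, quick enough to make them slide (friction 0.5 to 0.7), brings them over holes.
- lip_edge (a point): Middle of the sieve's front lip edge, at x = 76 mm and 14 mm above the underside in the sieve's frame. The lip is 132 mm wide and rises from the floor's front edge (x = 54 mm) at 18 degrees, so the bushes slide out over it only when the sieve is tipped lip down by some 60 to 70 degrees.
- nut_tray: Dark flat tray of pressed sheet metal for the nuts, fixed; 150 (own x) x 240 (own y) mm, rim 24 mm high, floor 2 mm above its origin, which is the centre of its underside. Its length lies about along the world's x.
- bush_box: Low open box of light wood lined with cork, for the bushes, fixed; 160 (own x) x 200 (own y) mm outside, 45 mm high, walls 8 mm, origin at the centre of its underside. Its length lies about along the world's x.
- oil_can: Bystander: copper-brown bench oil can with a spout, 74 x 116 x 173 mm, loose; origin at its underside.
- gear: Bystander: grey spur gear wheel lying flat, 78 mm across, 22 mm high, loose; origin at the centre of its underside.
- tin_screws: Bystander: dark blue tin with a tan lid, 73 mm across, 45 mm high, loose; origin at the centre of its underside.
- nut_a_mid (a point): Centre of one of five like brass hexagon nuts, 16 mm across the flats, 18.5 mm over the corners, 8 mm high, 12 g, loose in the sieve at the start. Lying flat in the tray its centre is about 6 mm above the bench.
- nut_b_mid (a point): Centre of one of five like brass hexagon nuts, 16 mm across the flats, 18.5 mm over the corners, 8 mm high, 12 g, loose in the sieve at the start. Lying flat in the tray its centre is about 6 mm above the bench.
- nut_c_mid (a point): Centre of one of five like brass hexagon nuts, 16 mm across the flats, 18.5 mm over the corners, 8 mm high, 12 g, loose in the sieve at the start. Lying flat in the tray its centre is about 6 mm above the bench.
- nut_d_mid (a point): Centre of one of five like brass hexagon nuts, 16 mm across the flats, 18.5 mm over the corners, 8 mm high, 12 g, loose in the sieve at the start. Lying flat in the tray its centre is about 6 mm above the bench.
- nut_e_mid (a point): Centre of one of five like brass hexagon nuts, 16 mm across the flats, 18.5 mm over the corners, 8 mm high, 12 g, loose in the sieve at the start. Lying flat in the tray its centre is about 6 mm above the bench.
- bush_grey1_mid (a point): Centre (half-way up) of one of two like grey steel flanged bush, about 90 g, loose in the sieve at the start; it cannot pass the holes. Flange 35 mm across, 24 mm high.
- bush_grey2_mid (a point): Centre (half-way up) of one of two like grey steel flanged bush, about 90 g, loose in the sieve at the start; it cannot pass the holes. Flange 35 mm across, 24 mm high.
- bush_brown_mid (a point): Centre (half-way up) of the brown bronze flanged bush, about 90 g, loose in the sieve at the start; it cannot pass the holes. Flange 35 mm across, 24 mm high.

How it is judged:
By the outcome, as a careful person would: the job done as asked, in the order asked, and still so for the second after the job is handed in, with the robot touching nothing.
It also fails if it takes over 67 s, if anything falls off the work surface, if the arm or the gripper's body presses on something with over 40 N, if the wrist force passes 120 N, or if a joint passes its speed limit or range.

## Robot

A 6-joint arm with a two-finger parallel gripper is mounted at the origin on a cart in front of the work surface, level with it; the furniture and walls round the work are solid. World frame = base frame: x ahead of the robot, y to its left, z up, the work surface at z = 0. Lengths are in m, angles in degrees, forces in N, time in s.
With the tool pointing down it reaches from about 0.375 to 0.9 m from the base axis. Payload 3.1 kg.
Tool frame: the origin (TCP) lies at the very end of the fingers, on their centre line; the grasp point (between the pads) lies 19 mm behind it; z points along the fingers, y is the direction in which the jaws open and shut (so a half turn about z gives the same grasp; the last joint's range is limited). The gripper opens to 87 mm and grips with 3 to 60 N. Pads are 19 mm wide; open, the fingers measure 117 mm over their backs; the gripper's body (75 mm by 190 mm) begins 51 mm behind the grasp point.
Start: joints at [-84.597, 30.224, 82.088, -0, 67.689, -10.227], TCP at [0.168, -0.602, 0.223] pointing down, gripper open.
Joint ranges: [-176.69, 176.69], [-43.24, 126.21], [12.49, 139.97], [-82, 262], [0, 151.66], [-163.58, 163.58]. Speed limits (degrees/s): [159.86, 159.86, 180, 180, 180, 180].

## Interface

Orientations are given as a 3x3 rotation matrix whose columns are the frame's x, y, z axes.
In Python, from rig import readout, capture, camera_model, bot, spot_in, regions_of gives the robot as it stands.
- The arm moves only by the tool send_rows, never from a script. Its argument "moves" is a list that holds one entry, the list of rows, each a list of 7 numbers: the turn, a rotation vector about the tool's x, y, z in degrees, then the shift along the tool's x, y, z in cm, then the opening, from -1 (shut) to 1 (fully open). A call has exactly 5 rows; each row shifts and turns the commanded pose from where the row before left it, along the tool's axes as they then stand; what a row does not reach is not made up. A row lasts 1/10 s, in which the tool goes at most 50 mm and 8.59 degrees, less where a joint would pass 70% of its speed; a pose out of reach is approached as far as the arm can. A call with a gripper value outside its range is refused whole. The fingers move at their own pace and stop on an object; the grip force is fixed at half the most. Time passes only in rows, so rows that do not move let the fingers close, or fill a call up. It gives the time, the measured TCP pose, the force and the opening at its end, in the units of the state.
- readout.read_state(): the state, without advancing time (a new reading comes with each control period).
- capture(name): name is "scene" or "top" or "wrist"; returns the picture (400x640x3 uint8, blue, green, red); there is no depth.
- camera_model(name): a dict with "camera_matrix" (3x3 intrinsics, pixels), "pose" (4x4, takes a point from camera to world coordinates). Camera axes: x right, y up, looking along -z (the intrinsics and any distortion apply to the point x, -y, -z); pixel columns grow to the right and rows downward; lengths in m; the calibration is good to about 2 mm. A picture is of the moment at which its call begins: read the wrist's pose just before it. camera_model takes no time and is no camera call; for the wrist camera it gives the pose at the moment of the call.
- bot.hand_in(): hands the job in, once; it reports no verdict.
Trained networks look in the newest picture that a camera, given by its name, has taken for a name from the list of things; names that differ only in an ending like _2 or _b are one class to them, and where a whole thing is asked for, a point or a joint stands for the part that bears it (a point fixed in the world has none). Each returns a list of dicts, best first, with "p" (0 to 1); they miss things now and then, are a little off and sometimes report something else, mostly with a low value. They report only what shows in the picture. A call takes as long as a camera call.
- spot_in(camera, thing): "location" ([x, y, z] in m, in world coordinates, good to about 4 mm: the middle of the surface that is visible of it).
- regions_of(camera, thing): "mask" (400x640 bool, what is visible of it).
The state is a dict: "time_s": time; "joint_positions": joint angles; "qvel": joint speeds; "tau": joint torques, N m; "position": TCP position; "tcp_rot": TCP orientation; "force": force on the tool from outside, world axes, zero at the start; "moment": the same for the moment, N m; "opening": opening from 0.0 (shut) to 1.0 (fully open).
Only numpy, scipy, OpenCV 4.12 (cv2) and the standard library are available. Lean on these libraries where they do the work, as an engineer would, in place of code of your own. Each camera call takes 0.05 s, during which the arm holds its last target. There are 200 camera calls.

## Working session

There is one attempt and no reset: what is moved stays moved. The work goes in short steps, Python scripts to look and compute and a tool call to move; the robot and the scene stay as the last step left them, time stands still between calls to the robot, and variables do not carry over. Pictures are saved under pics/ and viewed, about 8 in all and at most 12, crops included, and the job is handed in when it is done.

Besides the shell and the picture viewer there is one more tool, called in YAML: its name, and indented under it one key for each argument. send_rows: Moves the arm, as the interface text tells. Its arguments: {"type":"object","properties":{"moves":{"type":"array","items":{"type":"array","items":{"type":"array","items":{"type":"number"}}}}},"required":["moves"]}

```bash
mkdir -p pics; ls
python3 - <<'E'
from rig import readout, capture, camera_model, bot, spot_in, regions_of
import cv2,numpy as np
s=readout.read_state();print(s)
for c in ["scene","top"]:
    im=capture(c);cv2.imwrite(f"pics/{c}0.png",im)
    for t in ["sieve","bridge_grip","rear_grip","lip_edge","nut_tray","bush_box","oil_can","gear","tin_screws","nut_a_mid","bush_grey1_mid","bush_brown_mid"]:
        print(c,t,[(np.round(d["location"],3).tolist(),round(d["p"],2)) for d in spot_in(c,t)][:6])
E
```

```text
pics
{'time_s': 0.0, 'joint_positions': array([-8.45972419e+01,  3.02765228e+01,  8.21572915e+01,  9.00575106e-04,
        6.76875769e+01, -1.02279419e+01]), 'qvel': array([-0.05347654, -0.01809901,  0.05130086,  0.02513454,  0.02632423,
       -0.05914095]), 'tau': array([ 5.50988661e-04, -4.40033698e+01, -1.76589721e+01,  6.33021654e-02,
        5.80996647e-02, -1.75086948e-04]), 'position': array([ 0.16835347, -0.60114024,  0.22159279]), 'tcp_rot': array([[ 9.63019985e-01,  2.69429905e-01, -1.85009844e-04],
       [ 2.69429686e-01, -9.63017751e-01,  2.11063105e-03],
       [ 3.90499361e-04, -2.08242703e-03, -9.99997756e-01]]), 'force': array([ 0.58439105,  0.0027778 , -0.97149186]), 'moment': array([-0.05270191,  0.01220617,  0.00600557]), 'opening': 1.0006091371094856}
scene sieve [([0.535, 0.039, 0.01], 0.63), ([0.547, 0.016, 0.024], 0.2)]
scene bridge_grip [([0.531, 0.036, 0.015], 0.78)]
scene rear_grip [([0.534, 0.033, 0.013], 0.7)]
scene lip_edge [([0.536, 0.039, 0.01], 0.63)]
scene nut_tray [([0.513, -0.327, 0.002], 0.59)]
scene bush_box [([0.513, 0.265, 0.014], 0.68)]
scene
[... 237 characters left out ...]
cene bush_brown_mid [([0.547, 0.016, 0.024], 0.62), ([0.538, 0.038, 0.009], 0.6)]
top sieve [([0.455, 0.028, 0.033], 0.51), ([0.603, 0.473, 0.047], 0.4)]
top bridge_grip [([0.494, -0.001, 0.011], 0.67), ([0.728, -0.072, 0.047], 0.5)]
top rear_grip [([0.494, -0.006, 0.013], 0.88)]
top lip_edge [([0.499, -0.001, 0.011], 0.94)]
top nut_tray [([0.592, -0.285, -0.0], 0.8), ([0.603, 0.473, 0.046], 0.5)]
top bush_box [([0.507, 0.272, 0.006], 0.75)]
top oil_can [([0.731, -0.073, 0.045], 0.77)]
top gear [([0.706, 0.364, 0.014], 0.58), ([0.476, -0.104, 0.048], 0.56)]
top tin_screws [([0.602, 0.473, 0.045], 0.71)]
top nut_a_mid []
top bush_grey1_mid [([0.594, -0.284, -0.0], 0.62)]
top bush_brown_mid []
```

View pics/top0.png

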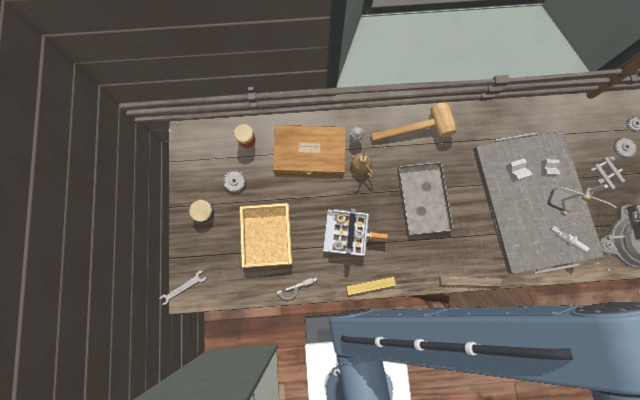

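View pics/scene0.png

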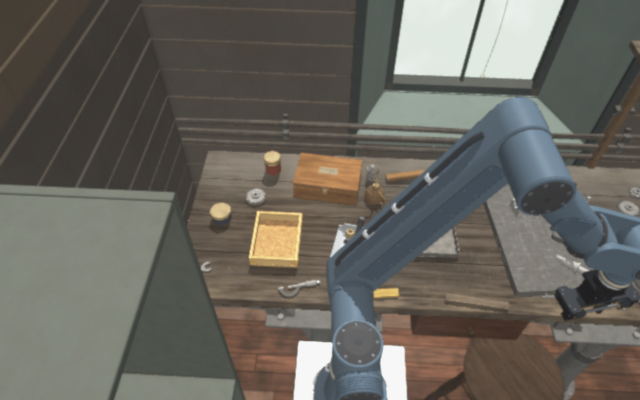

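```bash
cat > h.py <<'E'
from rig import readout, capture, camera_model, bot, spot_in, regions_of
import cv2,numpy as np
from scipy.spatial.transform import Rotation as R
def w(cam,uv,z,m=None):
    m=m or camera_model(cam);K=m["camera_matrix"];P=m["pose"]
    out=[]
    for u,v in np.atleast_2d(uv).astype(float):
        d=np.linalg.inv(K)@[u,v,1];d=P[:3,:3]@[d[0],-d[1],-d[2]];o=P[:3,3]
        out.append(o+d*(z-o[2])/d[2])
    return np.array(out)
def px(cam,p,m=None):
    m=m or camera_model(cam);K=m["camera_matrix"];P=m["pose"]
    q=(np.atleast_2d(p)-P[:3,3])@P[:3,:3];q=q*[1,-1,-1];q=q@K.T
    return q[:,:2]/q[:,2:]
def rect(mask,cam,z,m=None):
    c=max(cv2.findContours(mask.astype(np.uint8),0,2)[0],key=cv2.contourArea)
    return w(cam,cv2.boxPoints(cv2.minAreaRect(c)),z,m)
E
python3 - <<'E'
from h import *
im=capture("top");print(camera_model("top"))
for t,z in [("nut_tray",.024),("bush_box",.045),("sieve",.04)]:
    for d in regions_of("top",t)[:1]:
        r=rect(d["mask"],"top",z);print(t,d["p"],d["mask"].sum(),r.round(3).tolist(),r.mean(0).round(3))
c=im[190:270,310:460];cv2.imwrite("pics/c1.png",cv2.resize(c,None,fx=5,fy=5,interpolation=2))
E
```

```text
{'camera_matrix': array([[381.53811458,   0.        , 314.72851796],
       [  0.        , 381.53811458, 197.40362672],
       [  0.        ,   0.        ,   1.        ]]), 'pose': array([[-0.07357818,  0.9759262 , -0.20531513,  0.35706166],
       [-0.99728743, -0.07158713,  0.01711922,  0.11459622],
       [ 0.00200917,  0.2060178 ,  0.97854618,  1.29928938],
       [ 0.        ,  0.        ,  0.        ,  1.        ]])}
nut_tray 0.6 3036 [[0.712, -0.2, 0.024], [0.726, -0.359, 0.024], [0.479, -0.361, 0.024], [0.467, -0.208, 0.024]] [ 0.596 -0.282  0.024]
bush_box 0.82 3012 [[0.61, 0.35, 0.045], [0.607, 0.183, 0.045], [0.404, 0.184, 0.045], [0.407, 0.345, 0.045]] [0.507 0.266 0.045]
sieve 0.55 1168 [[0.438, 0.079, 0.04], [0.588, 0.053, 0.04], [0.551, -0.153, 0.04], [0.403, -0.121, 0.04]] [ 0.495 -0.035  0.04 ]
```

View pics/c1.png

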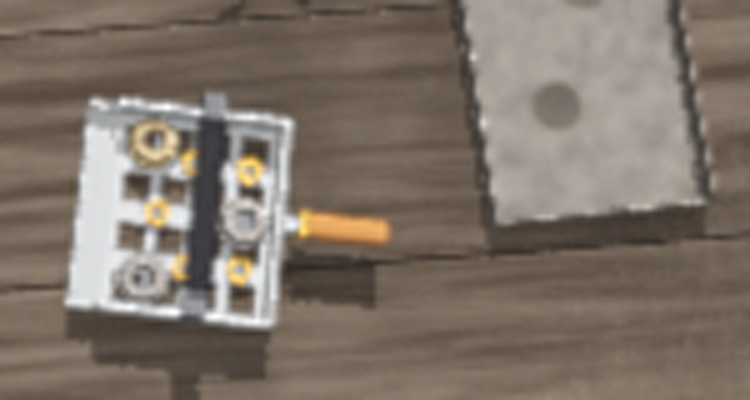

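Run:
```python
from h import *
g=w("top",[[352.4,214],[348.4,249]],.103);h=w("top",[[370.4,234.8],[387.6,236.4]],.05)
print(g,g.mean(0),h,h.mean(0))
d=g[0]-g[1];print(np.hypot(*d[:2]),np.degrees(np.arctan2(d[1],d[0])));e=h[0]-h[1];print(np.hypot(*e[:2]),np.degrees(np.arctan2(e[1],e[0])))
f=g.mean(0)-h.mean(0);print(np.hypot(*f[:2]),np.degrees(np.arctan2(f[1],f[0])))
# tray corners: by hand
print(w("top",np.array([[485,222],[710,198]])/5+[310,190],.024))
```

```text
[[ 0.54559561 -0.02168386  0.103     ]
 [ 0.43653225  0.00111625  0.103     ]] [ 0.49106393 -0.0102838   0.103     ] [[ 0.48083862 -0.08012096  0.05      ]
 [ 0.47147891 -0.13580486  0.05      ]] [ 0.47615876 -0.10796291  0.05      ]
0.11142109497340329 -11.807846468809226
0.05646504304256179 80.4585476745347
0.09880977679969884 81.32398137750239
[[ 0.47575485 -0.20659412  0.024     ]
 [ 0.48070501 -0.35938768  0.024     ]]
```

send_rows:
  moves:
    - [[0, 0, 8.5, 0, 0, 0, 1], [0, 0, 8.5, 0, 0, 0, 1], [0, 0, 8.5, 0, 0, 0, 1], [0, 0, 0, 1.5, -4.5, 0, 1], [0, 0, 0, 1.5, -4.5, 0, 1]]

```text
time_s: 2.0
position: [0.2133, -0.5184, 0.2223]
tcp_rot: [[0.985, -0.174, 0.0], [-0.174, -0.985, -0.0], [0.0, 0.0, -1.0]]
force: [0.1, -0.2, 0.4]
opening: 1.001
```

send_rows:
  moves:
    - [[0, 0, 0, 1.5, -4.6, 0, 1], [0, 0, 0, 1.5, -4.6, 0, 1], [0, 0, 0, 1.5, -4.6, 0, 1], [0, 0, 0, 1.5, -4.6, 0, 1], [0, 0, 0, 1.5, -4.6, 0, 1]]

```text
time_s: 2.5
position: [0.3274, -0.303, 0.2228]
tcp_rot: [[0.985, -0.172, 0.001], [-0.172, -0.985, -0.001], [0.001, 0.0, -1.0]]
force: [1.2, -0.4, -0.1]
opening: 0.998
```

send_rows:
  moves:
    - [[0, 0, 0, 1.5, -4.6, 0, 1], [0, 0, 0, 1.5, -4.6, 0, 1], [0, 0, 0, 1.5, -4.6, 0, 1], [0, 0, 0, 1.5, -4.6, 0, 1], [0, 0, 0, 1.5, -4.6, 0, 1]]

```text
time_s: 3.0
position: [0.4409, -0.0891, 0.2229]
tcp_rot: [[0.985, -0.172, 0.001], [-0.172, -0.985, -0.001], [0.001, 0.0, -1.0]]
force: [0.0, -1.6, 0.1]
opening: 0.999
```

send_rows:
  moves:
    - [[0, 0, 0, 1.5, -4.6, 0, 1], [0, 0, 0, 1.5, -4.6, 0, 1], [0, 0, 0, 0, 0, 0, 1], [0, 0, 0, 0, 0, 0, 1], [0, 0, 0, 0, 0, 0, 1]]

```text
time_s: 3.5
position: [0.4848, -0.006, 0.2225]
tcp_rot: [[0.985, -0.172, -0.001], [-0.172, -0.985, -0.0], [-0.001, 0.0, -1.0]]
force: [0.3, -0.2, -1.2]
opening: 1.0
```

Run:
```python
from h import *
s=readout.read_state();print(s["time_s"],s["position"],s["tcp_rot"].round(3).tolist(),s["joint_positions"].round(1))
m=camera_model("wrist");im=capture("wrist");cv2.imwrite("pics/w1.png",im);np.savez("w1.npz",K=m["camera_matrix"],P=m["pose"]);print(m)
for t in ["bridge_grip","rear_grip"]: print(t,[(np.round(d["location"],3).tolist(),round(d["p"],2)) for d in spot_in("wrist",t)][:3])
```

```text
3.5 [ 0.48481633 -0.00600479  0.22247355] [[0.985, -0.172, -0.001], [-0.172, -0.985, -0.0], [-0.001, 0.0, -1.0]] [-13.9  19.5 101.7  -0.   58.8  86. ]
{'camera_matrix': array([[300.45639492,   0.        , 316.35947784],
       [  0.        , 300.45639492, 202.71575256],
       [  0.        ,   0.        ,   1.        ]]), 'pose': array([[-1.71857019e-01,  9.39631124e-01,  2.95902884e-01,
         5.66558181e-01],
       [-9.85121829e-01, -1.64037733e-01, -5.12504008e-02,
        -1.90087295e-02],
       [ 3.82766518e-04, -3.00308131e-01,  9.53842167e-01,
         3.84545824e-01],
       [ 0.00000000e+00,  0.00000000e+00,  0.00000000e+00,
         1.00000000e+00]])}
bridge_grip [([0.492, -0.012, 0.017], 0.69)]
rear_grip [([0.494, -0.012, 0.024], 0.66)]
```

View pics/w1.png

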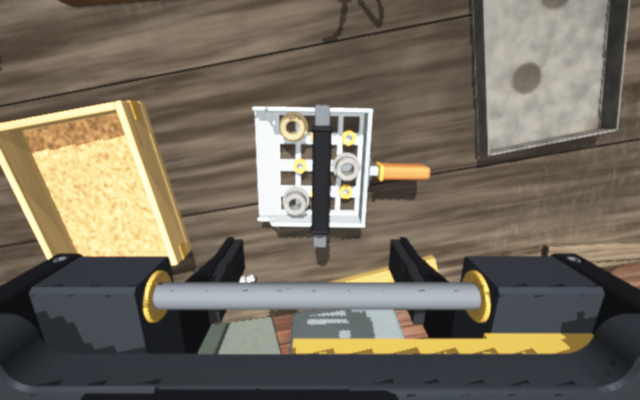

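Run:
```python
from h import *
d=np.load("w1.npz");m=dict(camera_matrix=d["K"],pose=d["P"])
g=w("",[[321.5,126],[320.5,235]],.103,m);h=w("",[[380,171],[430,172]],.05,m)
for a,b in (g,h,(h.mean(0),g.mean(0))):
  e=b-a;print((a+b)/2,np.hypot(*e[:2]),np.degrees(np.arctan2(e[1],e[0])))
print(w("",[[478,155],[622,128]],.024,m), w("",[[183,255],[125,102]],.045,m))
```

```text
[ 0.49752394 -0.01158425  0.103     ] 0.10755088808164777 169.85688421581264
[ 0.48198498 -0.10612139  0.05      ] 0.0566447022484719 -101.0612210417366
[ 0.48975446 -0.05885282  0.0765    ] 0.09580568509428952 80.66582624699885
[[ 0.48045329 -0.20076348  0.024     ]
 [ 0.48342474 -0.36676494  0.024     ]] [[0.42229311 0.17568032 0.045     ]
 [0.60793301 0.18176753 0.045     ]]
```

send_rows:
  moves:
    - [[0, 0, 0, 1.2, 0.3, 0, 1], [0, 0, 0, 0, 0, 4, 1], [0, 0, 0, 0, 0, 4, 1], [0, 0, 0, 0, 0, 4, 1], [0, 0, 0, 0, 0, 2.9, 1]]

```text
time_s: 4.15
position: [0.4969, -0.0116, 0.0715]
tcp_rot: [[0.985, -0.173, -0.001], [-0.173, -0.985, 0.0], [-0.001, -0.0, -1.0]]
force: [0.5, -0.4, -0.1]
opening: 1.001
```

send_rows:
  moves:
    - [[0, 0, 0, 0, 0, 0, 1], [0, 0, 0, 0, 0, 0, -1], [0, 0, 0, 0, 0, 0, -1], [0, 0, 0, 0, 0, 0, -1], [0, 0, 0, 0, 0, 0, -1]]

```text
time_s: 4.65
position: [0.4977, -0.0106, 0.075]
tcp_rot: [[0.985, -0.171, 0.003], [-0.171, -0.985, -0.001], [0.003, 0.0, -1.0]]
force: [-0.2, -0.1, -0.1]
opening: 0.725
```

send_rows:
  moves:
    - [[0, 0, 0, 0, 0, 0, -1], [0, 0, 0, 0, 0, 0, -1], [0, 0, 0, 0, 0, 0, -1], [0, 0, 0, 0, 0, -0.3, -1], [0, 0, 0, 0, 0, -0.5, -1]]

```text
time_s: 5.15
position: [0.4964, -0.0103, 0.0816]
tcp_rot: [[0.985, -0.171, -0.001], [-0.171, -0.985, 0.0], [-0.001, -0.0, -1.0]]
force: [0.5, 0.7, 0.3]
opening: 0.264
```

send_rows:
  moves:
    - [[0, 0, 0, 0, 0, 0.8, -1], [0, 0, 0, 0, 0, 0, -1], [0, 0, 0, 0, 0, 0, -1], [0, 0, 0, 0, 0, 0, -1], [0, 0, 0, 0, 0, 0, -1]]

```text
time_s: 5.65
position: [0.4986, -0.0114, 0.0754]
tcp_rot: [[0.985, -0.172, 0.005], [-0.172, -0.985, -0.002], [0.005, 0.001, -1.0]]
force: [-0.7, -1.8, 13.4]
opening: 0.2
```

send_rows:
  moves:
    - [[0, 0, 0, 0, 0, 0, -1], [0, 0, 0, 0, 0, -0.3, -1], [0, 0, 0, 0, 0, -0.6, -1], [0, 0, 0, 0, 0, -1, -1], [0, 0, 0, 0, 0, -1, -1]]

```text
time_s: 6.15
position: [0.4959, -0.0101, 0.1025]
tcp_rot: [[0.985, -0.171, -0.002], [-0.171, -0.985, 0.001], [-0.002, -0.0, -1.0]]
force: [0.8, -0.5, -7.3]
opening: 0.206
```

send_rows:
  moves:
    - [[0, 0, 0, 0, 0, -1, -1], [0, 0, 0, 0, 0, -1, -1], [0, 0, 0, 0, 0, -0.6, -1], [0, 0, 0, 0, 0, 0, -1], [0, 0, 0, 0, 0, 0, -1]]

```text
time_s: 6.65
position: [0.4965, -0.0103, 0.1287]
tcp_rot: [[0.985, -0.171, 0.0], [-0.171, -0.985, 0.0], [0.0, -0.0, -1.0]]
force: [-1.0, 0.3, -7.3]
opening: 0.199
```

Run:
```python
from h import *
m=camera_model("wrist");im=capture("wrist");cv2.imwrite("pics/w2.png",im)
```

```text
(no output)
```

View pics/w2.png

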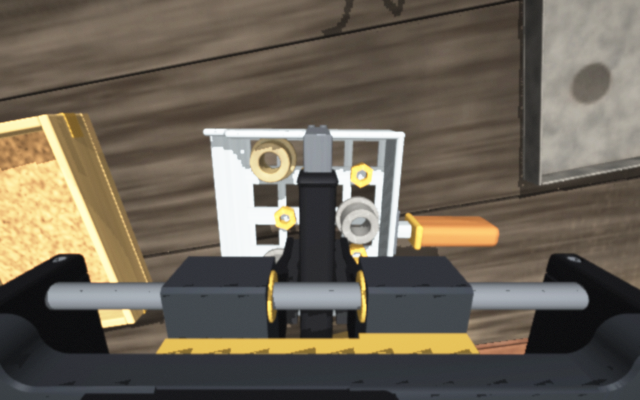

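send_rows:
  moves:
    - [[0, 0, -2.5, 0, 0, 0, -1], [0, 0, -3.5, 0, 0, 0, -1], [0, 0, -3, 0, 0, 0, -1], [0, 0, -2, 0, 0, 0, -1], [0, 0, 0, 0.35, 1, 0, -1]]

```text
time_s: 7.2
position: [0.4987, -0.0193, 0.1278]
tcp_rot: [[1.0, 0.021, -0.004], [0.021, -1.0, 0.001], [-0.004, -0.001, -1.0]]
force: [0.0, 0.3, -6.9]
opening: 0.204
```

send_rows:
  moves:
    - [[0, 0, 0, 0.7, 2, 0, -1], [0, 0, 0, 1.05, 3, 0, -1], [0, 0, 0, 1.05, 3, 0, -1], [0, 0, 0, 1.05, 3, 0, -1], [0, 0, 0, 1.05, 3, 0, -1]]

```text
time_s: 7.7
position: [0.5523, -0.1613, 0.1279]
tcp_rot: [[1.0, 0.019, -0.001], [0.019, -1.0, 0.0], [-0.001, -0.0, -1.0]]
force: [0.8, 0.9, -6.3]
opening: 0.203
```

send_rows:
  moves:
    - [[0, 0, 0, 1.05, 3, 0, -1], [0, 0, 0, 1.05, 3, 0, -1], [0, 0, 0, 0.85, 2.5, 0, -1], [0, 0, 0, 0.7, 2, 0, -1], [0, 0, 0, 0.4, 1.2, 0, -1]]

```text
time_s: 8.2
position: [0.5951, -0.2784, 0.1276]
tcp_rot: [[1.0, 0.017, 0.0], [0.017, -1.0, -0.001], [0.0, 0.001, -1.0]]
force: [-0.4, 0.8, -6.4]
opening: 0.204
```

send_rows:
  moves:
    - [[0, 0, 0, 0.25, 0.7, 0, -1], [0, 0, 0, 0, 0, 0.6, -1], [0, 0, 0, 0, 0, 0.8, -1], [0, 0, 0, 0, 0, 0.4, -1], [0, 0, 0, 0, 0, 0, -1]]

```text
time_s: 8.7
position: [0.5964, -0.2807, 0.1091]
tcp_rot: [[1.0, 0.021, -0.003], [0.021, -1.0, 0.002], [-0.003, -0.002, -1.0]]
force: [-0.5, 1.3, -6.6]
opening: 0.201
```

Run:
```python
from h import *
s=readout.read_state();print(s["time_s"],s["position"],s["joint_positions"].round(1))
im=capture("wrist");cv2.imwrite("pics/w3.png",im)
```

```text
8.7 [ 0.59636167 -0.28067018  0.10908089] [-34.9  40.5  82.    0.   57.7  53.9]
```

View pics/w3.png

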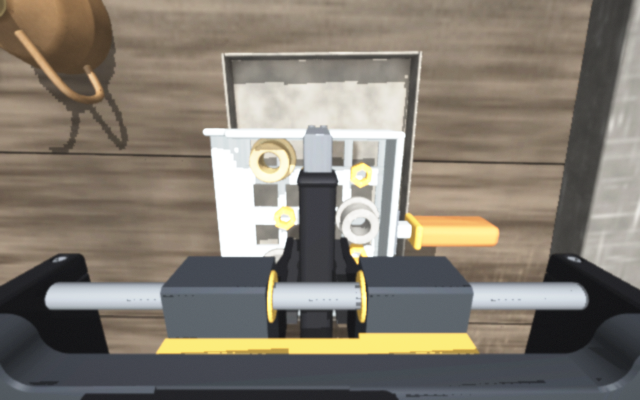

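send_rows:
  moves:
    - [[0, 0, 0, 1.5, 0, 0, -1], [0, 0, 0, -3, 0, 0, -1], [0, 0, 0, 3, 0, 0, -1], [0, 0, 0, -3, 0, 0, -1], [0, 0, 0, 3, 0, 0, -1]]

```text
time_s: 9.25
position: [0.6003, -0.2773, 0.1073]
tcp_rot: [[1.0, 0.019, -0.022], [0.019, -1.0, 0.011], [-0.022, -0.011, -1.0]]
force: [-6.4, 1.1, -2.5]
opening: 0.207
```

send_rows:
  moves:
    - [[0, 0, 0, -3, 0, 0, -1], [0, 0, 0, 3, 0, 0, -1], [0, 0, 0, -3, 0, 0, -1], [0, 0, 0, 1.5, 0, 0, -1], [0, 0, 0, 0, 0, 0, -1]]

```text
time_s: 9.75
position: [0.5989, -0.2823, 0.1111]
tcp_rot: [[1.0, 0.02, 0.003], [0.02, -1.0, -0.001], [0.003, 0.001, -1.0]]
force: [0.9, -0.7, -5.9]
opening: 0.201
```

Run:
```python
from h import *
s=readout.read_state();print(s["time_s"],s["position"],s["force"],s["tcp_rot"].round(3).tolist())
im=capture("wrist");im2=capture("top")[150:270,330:480]
for c in ("wrist","top"): print(c,[(np.round(d["location"],3).tolist(),round(d["p"],2)) for d in spot_in(c,"nut_a_mid")])
a=np.zeros((600,640,3),np.uint8);a[:250]=im[100:350];a[250:600,:437]=cv2.resize(im2,(437,350),interpolation=2);cv2.imwrite("pics/w4.png",a)
```

```text
9.75 [ 0.59893667 -0.2823439   0.11108187] [ 0.94418228 -0.72128877 -5.8807922 ] [[1.0, 0.02, 0.003], [0.02, -1.0, -0.001], [0.003, 0.001, -1.0]]
wrist []
top [([0.706, 0.366, 0.015], 0.31)]
```

View pics/w4.png

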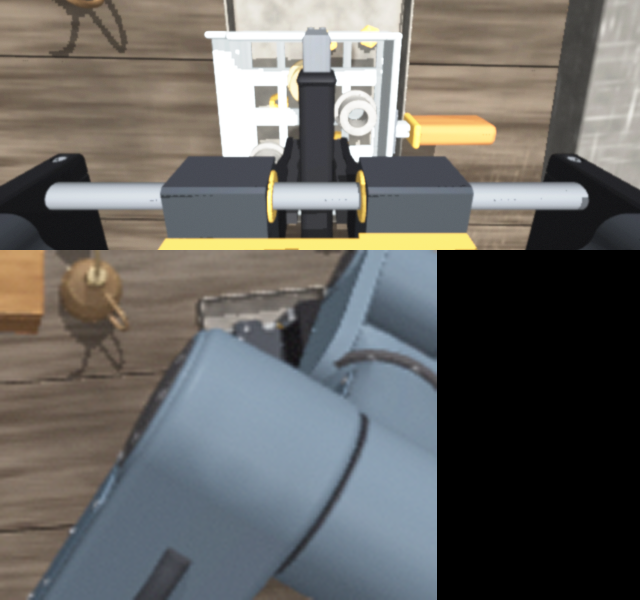

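send_rows:
  moves:
    - [[0, 0, 0, 1.8, 0, 0, -1], [0, 0, 0, -3.6, 0, 0, -1], [0, 0, 0, 3.6, 0, 0, -1], [0, 0, 0, -3.6, 0, 0, -1], [0, 0, 0, 3.6, 0, 0, -1]]

```text
time_s: 10.45
position: [0.6019, -0.2788, 0.1065]
tcp_rot: [[1.0, 0.019, -0.022], [0.019, -1.0, 0.008], [-0.022, -0.008, -1.0]]
force: [-2.9, -1.3, -8.0]
opening: 0.199
```

send_rows:
  moves:
    - [[0, 0, 0, -3.6, 0, 0, -1], [0, 0, 0, 3.6, 0, 0, -1], [0, 0, 0, -3.6, 0, 0, -1], [0, 0, 0, 3.6, 0, 0, -1], [0, 0, 0, -3.6, 0, 0, -1]]

```text
time_s: 10.95
position: [0.5881, -0.2858, 0.1109]
tcp_rot: [[1.0, 0.021, 0.014], [0.021, -1.0, -0.007], [0.014, 0.007, -1.0]]
force: [7.2, -1.9, 0.7]
opening: 0.201
```

send_rows:
  moves:
    - [[0, 0, 0, 3.6, 0, 0, -1], [0, 0, 0, -3.6, 0, 0, -1], [0, 0, 0, 3.6, 0, 0, -1], [0, 0, 0, -1.8, 0, 0, -1], [0, 0, 0, 0, 0, 0, -1]]

```text
time_s: 11.45
position: [0.5958, -0.2821, 0.1104]
tcp_rot: [[1.0, 0.02, -0.003], [0.02, -1.0, 0.001], [-0.003, -0.001, -1.0]]
force: [-1.5, 0.4, -6.4]
opening: 0.203
```

Run:
```python
from h import *
F=[]
s=readout.read_state();print(s["time_s"],s["position"],s["force"],s["tcp_rot"].round(3).tolist())
im=capture("wrist")
cv2.imwrite("pics/w5.png",cv2.resize(im[60:300,180:440],(780,720))[:600])
```

```text
11.45 [ 0.59577184 -0.28208481  0.11042766] [-1.48658787  0.41424641 -6.4158302 ] [[1.0, 0.02, -0.003], [0.02, -1.0, 0.001], [-0.003, -0.001, -1.0]]
```

View pics/w5.png

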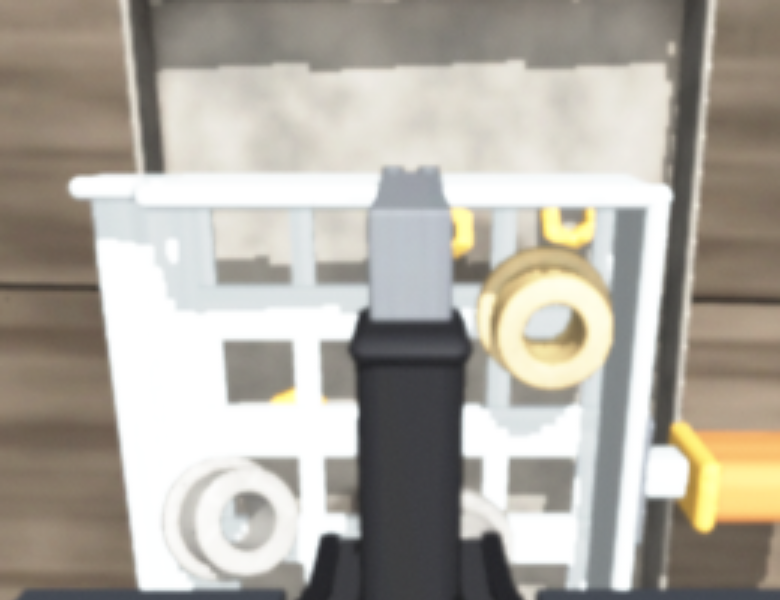

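send_rows:
  moves:
    - [[0, 0, 0, 2, 0, 0, -1], [0, 0, 0, -4, 0, 0, -1], [0, 0, 0, 4, 0, 0, -1], [0, 0, 0, -4, 0, 0, -1], [0, 0, 0, 4, 0, 0, -1]]

```text
time_s: 12.0
position: [0.6022, -0.279, 0.1064]
tcp_rot: [[1.0, 0.019, -0.025], [0.019, -1.0, 0.007], [-0.025, -0.008, -1.0]]
force: [-3.4, -1.1, -5.5]
opening: 0.211
```

send_rows:
  moves:
    - [[0, 0, 0, -4, 0, 0, -1], [0, 0, 0, 2, 0, 0, -1], [0, 0, 0, 0, 0, 0, -1], [0, 0, 0, -2, 0, 0, -1], [0, 0, 0, 4, 0, 0, -1]]

```text
time_s: 12.5
position: [0.6042, -0.279, 0.1075]
tcp_rot: [[1.0, 0.02, -0.024], [0.02, -1.0, 0.008], [-0.024, -0.008, -1.0]]
force: [-4.9, 0.1, -3.9]
opening: 0.207
```

send_rows:
  moves:
    - [[0, 0, 0, -4, 0, 0, -1], [0, 0, 0, 4, 0, 0, -1], [0, 0, 0, -4, 0, 0, -1], [0, 0, 0, 4, 0, 0, -1], [0, 0, 0, -4, 0, 0, -1]]

```text
time_s: 13.0
position: [0.5894, -0.2873, 0.1115]
tcp_rot: [[1.0, 0.021, 0.019], [0.022, -1.0, -0.01], [0.019, 0.01, -1.0]]
force: [4.3, -1.8, -4.4]
opening: 0.208
```

send_rows:
  moves:
    - [[0, 0, 0, 4, 0, 0, -1], [0, 0, 0, -4, 0, 0, -1], [0, 0, 0, 2, 0, 0, -1], [0, 0, 0, 0, 0, 0, -1], [0, 0, 0, 0, 0, 0, -1]]

```text
time_s: 13.5
position: [0.5988, -0.283, 0.1113]
tcp_rot: [[1.0, 0.02, 0.002], [0.02, -1.0, -0.001], [0.002, 0.001, -1.0]]
force: [-0.5, -0.6, -6.1]
opening: 0.203
```

Run:
```python
from h import *
s=readout.read_state();print(s["time_s"],s["position"],s["force"],s["joint_positions"].round(1))
for c in ("scene","wrist"):
    im=capture(c);cv2.imwrite(f"pics/{c}6.png",im)
    hsv=cv2.cvtColor(im,cv2.COLOR_BGR2HSV);mk=cv2.inRange(hsv,(20,140,150),(32,255,255))
    n,_,st,ce=cv2.connectedComponentsWithStats(mk)
    print(c,[(ce[i].round().tolist(),int(st[i,4])) for i in range(1,n) if st[i,4]>8])
print(px("scene",[[.48,-.2,0],[.48,-.36,0],[.72,-.36,0],[.72,-.2,0]]).round())
```

```text
13.5 [ 0.59877554 -0.28299097  0.11126533] [-0.46335112 -0.63965645 -6.14191009] [-35.   40.4  81.8   0.   57.7  53.9]
scene []
wrist [([362.0, 134.0], 52), ([374.0, 133.0], 37), ([333.0, 137.0], 15), ([412.0, 204.0], 137), ([274.0, 206.0], 45), ([273.0, 276.0], 45), ([360.0, 277.0], 48), ([268.0, 282.0], 12), ([270.0, 313.0], 72), ([366.0, 305.0], 13), ([362.0, 314.0], 51), ([347.0, 338.0], 75), ([286.0, 339.0], 70), ([219.0, 350.0], 377), ([412.0, 350.0], 358)]
[[411. 255.]
 [458. 257.]
 [450. 203.]
 [407. 201.]]
```

send_rows:
  moves:
    - [[0, 0, 0, -0.35, -0.9, -0.3, -1], [0, 0, 0, -0.7, -1.8, -0.6, -1], [0, 0, 0, -1.05, -2.8, -1, -1], [0, 0, 0, -1.05, -2.8, -1, -1], [0, 0, 0, -1.05, -2.8, -1, -1]]

```text
time_s: 14.1
position: [0.5524, -0.1706, 0.1503]
tcp_rot: [[1.0, 0.019, -0.0], [0.019, -1.0, 0.001], [-0.0, -0.001, -1.0]]
force: [-1.1, 1.1, -5.6]
opening: 0.203
```

send_rows:
  moves:
    - [[0, 0, 0, -1.05, -2.8, -1, -1], [0, 0, 0, -1.05, -2.8, -1, -1], [0, 0, 0, -1.05, -2.8, -1, -1], [0, 0, 0, -0.85, -2.3, -0.8, -1], [0, 0, 0, -0.7, -1.8, -0.6, -1]]

```text
time_s: 14.6
position: [0.5027, -0.0462, 0.1947]
tcp_rot: [[1.0, 0.021, 0.0], [0.021, -1.0, 0.0], [0.0, -0.0, -1.0]]
force: [0.8, -0.5, -6.6]
opening: 0.207
```

send_rows:
  moves:
    - [[0, 0, 0, -0.4, -1.1, -0.4, -1], [0, 0, 0, -0.2, -0.6, -0.2, -1], [0, 0, 0, 0, 0, 0, -1], [0, 0, 0, 0, 0, 0, -1], [0, 0, 0, 0, 0, 0, -1]]

```text
time_s: 15.1
position: [0.4981, -0.0322, 0.1993]
tcp_rot: [[1.0, 0.019, 0.0], [0.019, -1.0, -0.0], [0.0, 0.0, -1.0]]
force: [0.7, 0.0, -6.6]
opening: 0.205
```

Run:
```python
from h import *
s=readout.read_state();print(s["time_s"],s["position"],s["force"],s["joint_positions"].round(1))
im=capture("wrist");t=capture("top")
a=np.zeros((600,640,3),np.uint8);a[:300]=im[:300];a[300:,:480]=cv2.resize(t[160:250,330:474],(480,300),interpolation=2);cv2.imwrite("pics/w7.png",a)
for c in ("wrist","top"): print(c,[(np.round(d["location"],3).tolist(),round(d["p"],2)) for d in spot_in(c,"nut_a_mid")])
```

```text
15.1 [ 0.49810229 -0.03224497  0.19925128] [ 0.65049916  0.04924096 -6.6319581 ] [-16.5  22.5 101.4  -0.   56.2  72.4]
wrist [([0.559, -0.304, 0.009], 0.59)]
top []
```

View pics/w7.png

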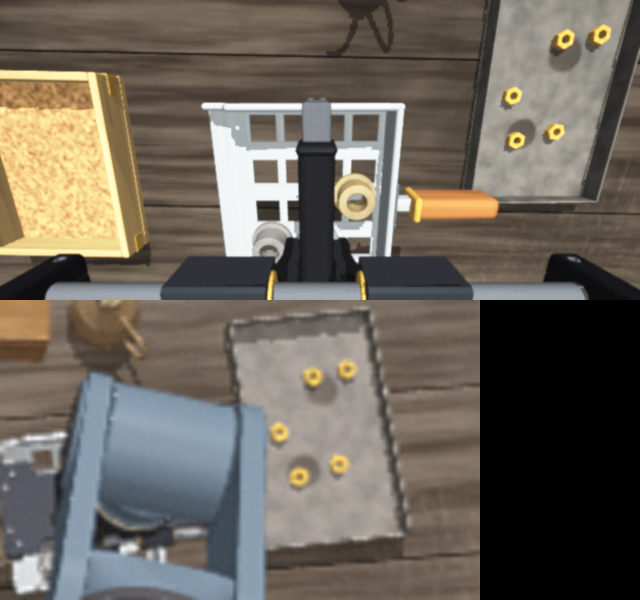

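send_rows:
  moves:
    - [[0, 0, 0, 0, 0, 1, -1], [0, 0, 0, 0, 0, 2, -1], [0, 0, 0, 0, 0, 2.5, -1], [0, 0, 0, 0, 0, 2.5, -1], [0, 0, 0, 0, 0, 2, -1]]

```text
time_s: 15.8
position: [0.4971, -0.0314, 0.0977]
tcp_rot: [[1.0, 0.02, -0.001], [0.02, -1.0, 0.0], [-0.001, -0.0, -1.0]]
force: [-0.3, -0.0, -5.6]
opening: 0.197
```

send_rows:
  moves:
    - [[0, 0, 0, 0, 0, 1, -1], [0, 0, 0, 0, 0, 0.6, -1], [0, 0, 0, 0, 0, 0.3, -1], [0, 0, 0, 0, 0, 0.2, -1], [0, 0, 0, 0, 0, 0, -1]]

```text
time_s: 16.3
position: [0.5007, -0.0316, 0.0828]
tcp_rot: [[1.0, 0.019, 0.008], [0.019, -1.0, -0.001], [0.008, 0.001, -1.0]]
force: [-2.7, 3.4, 22.1]
opening: 0.203
```

send_rows:
  moves:
    - [[0, 0, 0, 0, 0, -0.3, -1], [0, 0, 0, 0, 0, 0, 0.2], [0, 0, 0, 0, 0, 0, 0.2], [0, 0, 0, 0, 0, 0, 0.8], [0, 0, 0, 0, 0, 0, 0.8]]

```text
time_s: 16.8
position: [0.4977, -0.0315, 0.0814]
tcp_rot: [[1.0, 0.02, -0.0], [0.02, -1.0, -0.0], [-0.0, 0.0, -1.0]]
force: [0.2, 0.2, -0.6]
opening: 0.486
```

send_rows:
  moves:
    - [[0, 0, 0, 0, 0, 0, 1], [0, 0, 0, 0, 0, 0, 1], [0, 0, 0, 0, 0, -3, 1], [0, 0, 0, 0, 0, -4, 1], [0, 0, 0, 0, 0, -4, 1]]

```text
time_s: 17.3
position: [0.4969, -0.0312, 0.1922]
tcp_rot: [[1.0, 0.02, -0.002], [0.02, -1.0, 0.001], [-0.002, -0.001, -1.0]]
force: [0.9, 0.5, 0.2]
opening: 0.932
```

send_rows:
  moves:
    - [[0, 0, 0, 0, 0, -4, 1], [0, 0, 0, 0, 0, -2, 1], [0, 0, 0, 0, 0, 0, 1], [0, 0, 0, 0, 0, 0, 1], [0, 0, 0, 0, 0, 0, 1]]

```text
time_s: 17.8
position: [0.4963, -0.031, 0.2499]
tcp_rot: [[1.0, 0.02, -0.004], [0.02, -1.0, 0.001], [-0.004, -0.001, -1.0]]
force: [-0.4, 1.3, -0.6]
opening: 1.002
```

Run:
```python
from h import *
s=readout.read_state();print(s["time_s"],s["position"],s["tcp_rot"].round(3).tolist(),s["joint_positions"].round(1))
m=camera_model("wrist");im=capture("wrist");cv2.imwrite("pics/w8.png",im);np.savez("w8.npz",K=m["camera_matrix"],P=m["pose"])
hsv=cv2.cvtColor(im,cv2.COLOR_BGR2HSV);mk=cv2.inRange(hsv,(5,140,150),(28,255,255))
n,_,st,ce=cv2.connectedComponentsWithStats(mk)
print([(ce[i].round(1).tolist(),st[i].tolist()) for i in range(1,n) if st[i,4]>150])
```

```text
17.8 [ 0.49629064 -0.03104092  0.24986295] [[1.0, 0.02, -0.004], [0.02, -1.0, 0.001], [-0.004, -0.001, -1.0]] [-16.5  18.4  98.   -0.   63.8  72.4]
[([394.5, 163.3], [370, 155, 50, 17, 425]), ([149.4, 295.4], [143, 271, 18, 51, 241]), ([483.6, 296.3], [474, 271, 17, 51, 204]), ([437.7, 344.4], [293, 333, 275, 21, 3921])]
```

View pics/w8.png

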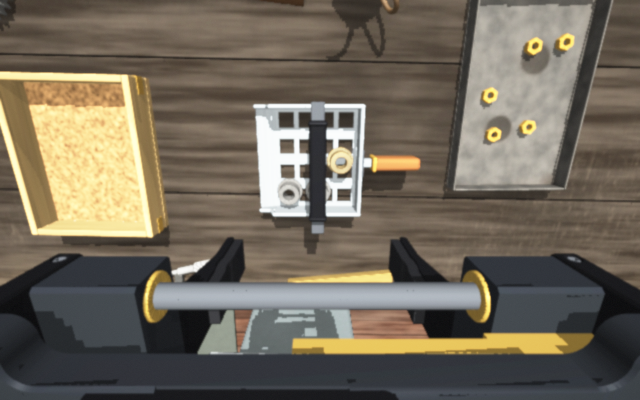

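```bash
cat >> h.py <<'E'
def rows(p0,R0,p1,R1,n,c=False):
    """n equal steps straight line + slerp; prints rows (shift in tool axes before the row's turn)"""
    rv=(R.from_matrix(R0).inv()*R.from_matrix(R1)).as_rotvec()
    A=R.from_matrix(R0)
    for i in range(n):
        print(np.r_[np.degrees(rv)/n,A.inv().apply((p1-p0)/n)*100].round(2).tolist()); A=A*R.from_rotvec(rv/n)
def sv(yaw): a=np.radians(yaw);return np.array([np.cos(a),np.sin(a),0])
def tool(yaw,t):  # sieve yaw; t=angle of tool z from straight down towards sieve +x
    sx=sv(yaw);t=np.radians(t);z=sx*np.sin(t)-np.array([0,0,1])*np.cos(t);y=-sv(yaw+90)
    return np.c_[np.cross(y,z),y,z]
E
python3 - <<'E'
from h import *
d=np.load("w8.npz");m=dict(camera_matrix=d["K"],pose=d["P"])
g=w("",[[318.5,120],[317.5,216]],.103,m);h=w("",[[371.5,162],[420,164]],.05,m)
for a,b in (g,h,(h.mean(0),g.mean(0))):
  e=b-a;print(((a+b)/2).round(4),np.hypot(*e[:2]).round(4),np.degrees(np.arctan2(e[1],e[0])).round(1))
yaw=91
# grip centre from bridge (known grasp x,y) and from picture
gc=h.mean(0);gc[2]=.036
T=tool(yaw,37);tg=gc+.019*T[:,2];pre=tg-.10*T[:,2]
s=readout.read_state();p,r=s["position"],s["tcp_rot"]
print("grasp",tg,"pre",pre)
mid=pre+[0,0,.06]
print("yaw");rows(p,tool(1+0,0)if 0 else r,np.array([gc[0],-.15,.25]),tool(yaw,0),11)
print("lean");rows(np.array([gc[0],-.15,.25]),tool(yaw,0),pre,T,6)
E
```

```text
[ 0.517  -0.0309  0.103 ] 0.1013 -179.4
[ 0.5171 -0.1255  0.05  ] 0.059 -91.2
[ 0.517  -0.0782  0.0765] 0.0945 90.1
grasp [ 0.51691579 -0.11405584  0.02082593] pre [ 0.5179661  -0.17422818  0.10068948]
yaw
[-0.02, 0.01, -8.17, 0.17, 1.08, -0.0]
[-0.02, 0.01, -8.17, 0.01, 1.1, -0.0]
[-0.02, 0.01, -8.17, -0.14, 1.09, -0.0]
[-0.02, 0.01, -8.17, -0.3, 1.06, -0.0]
[-0.02, 0.01, -8.17, -0.44, 1.0, -0.0]
[-0.02, 0.01, -8.17, -0.58, 0.93, -0.0]
[-0.02, 0.01, -8.17, -0.71, 0.84, -0.0]
[-0.02, 0.01, -8.17, -0.82, 0.73, -0.0]
[-0.02, 0.01, -8.17, -0.92, 0.6, -0.0]
[-0.02, 0.01, -8.17, -0.99, 0.47, -0.0]
[-0.02, 0.01, -8.17, -1.05, 0.32, -0.0]
lean
[-0.0, 6.17, 0.0, -0.4, 0.01, 2.49]
[-0.0, 6.17, 0.0, -0.67, 0.01, 2.43]
[-0.0, 6.17, 0.0, -0.93, 0.01, 2.34]
[-0.0, 6.17, 0.0, -1.17, 0.01, 2.23]
[-0.0, 6.17, 0.0, -1.41, 0.01, 2.09]
[-0.0, 6.17, 0.0, -1.62, 0.01, 1.93]
```

send_rows:
  moves:
    - [[0, 0, -8.2, 0.2, 1.1, 0, 1], [0, 0, -8.2, 0, 1.1, 0, 1], [0, 0, -8.2, -0.1, 1.1, 0, 1], [0, 0, -8.2, -0.3, 1.1, 0, 1], [0, 0, -8.2, -0.4, 1, 0, 1]]

```text
time_s: 18.35
position: [0.5075, -0.0859, 0.2498]
tcp_rot: [[0.738, 0.675, -0.003], [0.675, -0.738, 0.001], [-0.002, -0.003, -1.0]]
force: [0.5, 0.1, 0.0]
opening: 1.007
```

send_rows:
  moves:
    - [[0, 0, -8.2, -0.6, 0.9, 0, 1], [0, 0, -8.2, -0.7, 0.8, 0, 1], [0, 0, -8.2, -0.8, 0.7, 0, 1], [0, 0, -8.2, -0.9, 0.6, 0, 1], [0, 0, -8.2, -1, 0.5, 0, 1]]

```text
time_s: 18.85
position: [0.5168, -0.139, 0.2497]
tcp_rot: [[0.114, 0.993, -0.003], [0.993, -0.114, 0.002], [0.001, -0.004, -1.0]]
force: [0.4, 0.1, 0.4]
opening: 1.001
```

send_rows:
  moves:
    - [[0, 0, -8, -1, 0.3, 0, 1], [0, 6.2, 0, -0.4, 0, 2.5, 1], [0, 6.2, 0, -0.7, 0, 2.4, 1], [0, 6.2, 0, -0.9, 0, 2.3, 1], [0, 6.2, 0, -1.2, 0, 2.2, 1]]

```text
time_s: 19.35
position: [0.5193, -0.1658, 0.151]
tcp_rot: [[-0.017, 1.0, -0.009], [0.905, 0.019, 0.424], [0.424, -0.001, -0.906]]
force: [0.9, -0.3, -0.2]
opening: 1.0
```

send_rows:
  moves:
    - [[0, 6.2, 0, -1.4, 0, 2.1, 1], [0, 6, 0, -1.6, 0, 1.9, 1], [0, 0, 0, 0, 0, 0, 1], [0, 0, 0, 0, 0, 0, 1], [0, 0, 0, 0, 0, 0, 1]]

```text
time_s: 19.85
position: [0.5201, -0.1728, 0.1049]
tcp_rot: [[-0.017, 1.0, -0.012], [0.8, 0.021, 0.6], [0.6, 0.001, -0.8]]
force: [0.4, -0.2, 0.6]
opening: 0.995
```

Run:
```python
from h import *
s=readout.read_state();p,r=s["position"],s["tcp_rot"];print(s["time_s"],p,r.round(3).tolist(),s["joint_positions"].round(1))
m=camera_model("wrist");im=capture("wrist");cv2.imwrite("pics/w9.png",im);np.savez("w9.npz",K=m["camera_matrix"],P=m["pose"])
T=tool(91,37);tg=np.array([.517,-.127,.036])+.019*T[:,2]
print(px("",[[.517,-.127,.05],[.517,-.156,.05],[.517,-.098,.05]],m).round())
rows(p,r,tg,T,1)
cv2.imwrite("pics/w9.png",im)
```

```text
19.85 [ 0.52009793 -0.17279433  0.10494468] [[-0.017, 1.0, -0.012], [0.8, 0.021, 0.6], [0.6, 0.001, -0.8]] [-44.3  44.1  88.   25.6  77.4 -57.8]
[[314. 211.]
 [313. 246.]
 [314. 178.]]
[-0.06, 0.1, 0.2, -0.47, -0.22, 10.17]
```

View pics/w9.png

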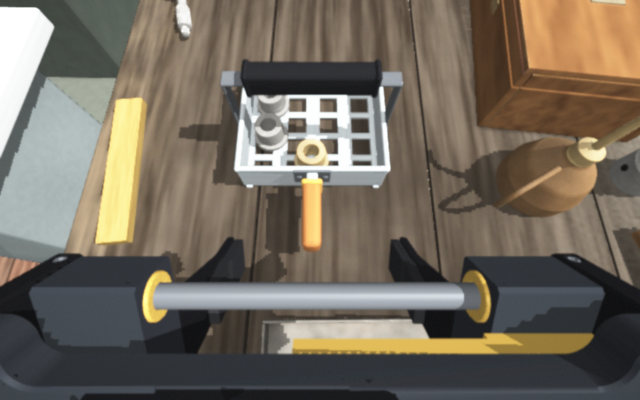

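send_rows:
  moves:
    - [[0, 0, 0, -0.4, -0.2, 2.5, 1], [0, 0, 0, -0.1, 0, 2.6, 1], [0, 0, 0, 0, 0, 2.6, 1], [0, 0, 0, 0, 0, 1.5, 1], [0, 0, 0, 0, 0, 1, 1]]

```text
time_s: 20.4
position: [0.5172, -0.1151, 0.02]
tcp_rot: [[-0.018, 1.0, -0.012], [0.799, 0.022, 0.6], [0.6, 0.002, -0.8]]
force: [-0.0, 0.3, -0.5]
opening: 1.001
```

send_rows:
  moves:
    - [[0, 0, 0, 0, 0, 0, -1], [0, 0, 0, 0, 0, 0, -1], [0, 0, 0, 0, 0, 0, -1], [0, 0, 0, 0, 0, 0, -1], [0, 0, 0, 0, 0, 0, -1]]

```text
time_s: 20.9
position: [0.5169, -0.117, 0.0192]
tcp_rot: [[-0.016, 1.0, -0.011], [0.799, 0.019, 0.601], [0.601, 0.001, -0.799]]
force: [0.8, -0.1, 0.6]
opening: 0.631
```

send_rows:
  moves:
    - [[0, 0, 0, 0, 0, 0, -1], [0, 0, 0, 0, 0, 0, -1], [0, 0, 0, 0, 0, 0, -1], [0, 0, 0, 0, 0, 0, -1], [0, 0, 0, 0, 0, 0, -1]]

```text
time_s: 21.4
position: [0.516, -0.1162, 0.0189]
tcp_rot: [[-0.016, 1.0, -0.013], [0.798, 0.021, 0.602], [0.602, -0.001, -0.798]]
force: [-1.8, -0.4, 1.4]
opening: 0.18
```

send_rows:
  moves:
    - [[0, 0, 0, 0, 0, 0, -1], [0, 0, 0, 0, 0, 0, -1], [0, 0, 0, 0, 0, 0, -1], [0, 0, 0, 0, 0, 0, -1], [0, 0, 0, 0, 0, 0, -1]]

```text
time_s: 21.9
position: [0.516, -0.1162, 0.0189]
tcp_rot: [[-0.016, 1.0, -0.013], [0.798, 0.021, 0.602], [0.602, -0.001, -0.798]]
force: [-3.7, -1.8, -0.0]
opening: 0.18
```

Run:
```python
from h import *
s=readout.read_state();p,r=s["position"],s["tcp_rot"];print(s["time_s"],p,r.round(3).tolist(),s["joint_positions"].round(1),s["force"],s["moment"])
T=tool(91,37)
# lift with 6 deg lip-up
grip=p-.019*r[:,2];print("grip",grip)
T2=tool(91,43)
print("lift");rows(p,r,grip+[0,0,.03]+.019*T2[:,2],T2,4)
```

```text
21.9 [ 0.51600544 -0.11618797  0.01888136] [[-0.016, 1.0, -0.013], [0.798, 0.021, 0.602], [0.602, -0.001, -0.798]] [-40.6  50.6  93.7  29.5  65.5 -61.4] [-3.67292911 -1.80974516 -0.01257989] [-0.39627764  0.51719365  0.6447462 ]
grip [ 0.51625785 -0.12762451  0.03405178]
lift
[-0.04, 1.5, 0.03, 0.5, 0.0, -0.6]
[-0.04, 1.5, 0.03, 0.52, 0.0, -0.59]
[-0.04, 1.5, 0.03, 0.53, 0.0, -0.57]
[-0.04, 1.5, 0.03, 0.55, 0.0, -0.56]
```

```bash
cat >> h.py <<'E'
def att():
    """sieve attitude in hand: predict bridge-bar rows for tilts, match against dark bar in wrist picture"""
    s=readout.read_state();m=camera_model("wrist");im=capture("wrist")
    g=cv2.cvtColor(im,cv2.COLOR_BGR2GRAY).astype(float)
    r=s["tcp_rot"];grip=s["position"]-.019*r[:,2]
    best=[]
    for t in np.arange(0,60,1.):   # sieve x axis angle: tool z is t from sieve -z
        a=np.radians(t);sz=-(r[:,2]*np.cos(a)-r[:,0]*np.sin(a));sx=r[:,2]*np.sin(a)+r[:,0]*np.cos(a);sy=-r[:,1]
        c=grip+97*.001*sx+56*.001*sz
        q=lambda dx,dz:[c+sx*dx+sz*dz+sy*k*.045 for k in(-1,1)]
        pts=px("",np.array(q(-.009,-.011)+q(-.009,.011)+q(.009,.011)+q(.009,-.011)),m)
        mk=np.zeros(g.shape,np.uint8);cv2.fillConvexPoly(mk,cv2.convexHull(pts.astype(np.float32)).astype(int),1)
        ring=cv2.dilate(mk,np.ones((9,1)))-mk
        if mk.sum()>50: best.append((g[ring>0].mean()-g[mk>0].mean(),t,pts.mean(0).round().tolist()))
    best.sort(reverse=True);lean=np.degrees(np.arccos(-r[2,2]))*np.sign(r[:,2]@sv(91))
    print("t fit",best[:3],"tool lean",lean.round(1),"sieve tip up",(lean-best[0][1]).round(1),"F",s["force"].round(1),s["position"].round(4),s["time_s"])
    return im
E
python3 -c "
from h import *
cv2.imwrite('pics/a0.png',att())"
```

```text
t fit [(np.float64(130.6996751876403), np.float64(29.0), [317.0, 37.0]), (np.float64(130.39237632488556), np.float64(30.0), [317.0, 38.0]), (np.float64(129.79442211948003), np.float64(28.0), [317.0, 36.0])] tool lean 37.0 sieve tip up 8.0 F [-3.7 -1.8 -0. ] [ 0.516  -0.1162  0.0189] 21.9
```

send_rows:
  moves:
    - [[0, 1.5, 0, 0.5, 0, -0.6, -1], [0, 1.5, 0, 0.5, 0, -0.6, -1], [0, 1.5, 0, 0.5, 0, -0.6, -1], [0, 1.5, 0, 0.5, 0, -0.6, -1], [0, 0, 0, 0, 0, 0, -1]]

```text
time_s: 22.45
position: [0.5185, -0.1181, 0.049]
tcp_rot: [[-0.015, 1.0, -0.009], [0.735, 0.017, 0.678], [0.678, 0.003, -0.735]]
force: [0.3, 0.4, -5.9]
opening: 0.177
```

```bash
python3 -c "
from h import *
cv2.imwrite('pics/a1.png',att())"
```

```text
t fit [(np.float64(107.8570768847072), np.float64(55.0), [317.0, 76.0]), (np.float64(93.76645371515269), np.float64(54.0), [317.0, 74.0]), (np.float64(90.05925705803523), np.float64(56.0), [317.0, 78.0])] tool lean 42.7 sieve tip up -12.3 F [ 0.3  0.4 -5.9] [ 0.5185 -0.1181  0.049 ] 22.45
```

send_rows:
  moves:
    - [[0, 2, 0, 0.5, 0, -0.6, -1], [0, 2, 0, 0.5, 0, -0.6, -1], [0, 2, 0, 0.5, 0, -0.6, -1], [0, 0, 0, 0, 0, 0, -1], [0, 0, 0, 0, 0, 0, -1]]

```text
time_s: 23.0
position: [0.5169, -0.1184, 0.0725]
tcp_rot: [[-0.013, 1.0, -0.014], [0.658, 0.019, 0.753], [0.753, 0.0, -0.658]]
force: [0.4, 0.5, -6.2]
opening: 0.178
```

```bash
python3 -c "
from h import *
im=att();a=cv2.imread('pics/a1.png');b=cv2.imread('pics/a0.png')
cv2.imwrite('pics/a2.png',cv2.resize(np.vstack([b[:230],a[:230],im[:230]]),None,fx=.85,fy=.85))"
```

```text
t fit [(np.float64(88.03564384401521), np.float64(58.0), [317.0, 81.0]), (np.float64(87.58852258508611), np.float64(59.0), [317.0, 83.0]), (np.float64(80.93603230780144), np.float64(57.0), [317.0, 79.0])] tool lean 48.9 sieve tip up -9.1 F [ 0.4  0.5 -6.2] [ 0.5169 -0.1184  0.0725] 23.0
```

View pics/a2.png

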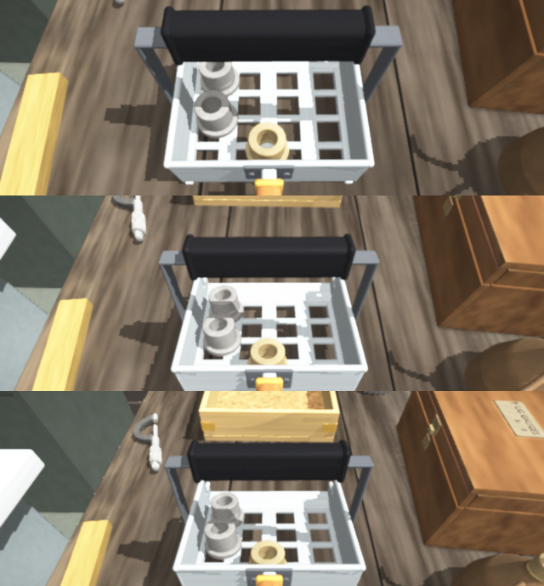

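send_rows:
  moves:
    - [[0, 1, 0, 0.75, 0, -0.65, -1], [0, 1, 0, 1.1, 0, -1, -1], [0, 1, 0, 1.5, 0, -1.3, -1], [0, 1, 0, 1.5, 0, -1.3, -1], [0, 1, 0, 1.1, 0, -1, -1]]

```text
time_s: 23.55
position: [0.5168, -0.1216, 0.1542]
tcp_rot: [[-0.012, 1.0, -0.016], [0.588, 0.02, 0.809], [0.809, 0.001, -0.588]]
force: [0.0, -0.8, -6.2]
opening: 0.179
```

```bash
python3 -c "
from h import *
cv2.imwrite('pics/a3.png',att());print(readout.read_state()['joint_positions'].round())"
```

```text
t fit [(np.float64(36.9950113307044), np.float64(23.0), [317.0, 31.0]), (np.float64(36.16439559461385), np.float64(22.0), [317.0, 31.0]), (np.float64(35.268157675208315), np.float64(21.0), [317.0, 30.0])] tool lean 54.0 sieve tip up 31.0 F [ 0.  -0.8 -6.2] [ 0.5168 -0.1216  0.1542] 23.55
[-45.  46.  87.  34.  92. -60.]
```

```bash
sed -i 's/np.arange(0,60,1.)/np.arange(40,125,1.)/' h.py; python3 -c "
from h import *
im=att()
print([(np.round(d['location'],3).tolist(),round(d['p'],2)) for d in spot_in('wrist','bush_grey1_mid')[:3]+spot_in('wrist','bush_brown_mid')[:2]])
d=regions_of('wrist','sieve_bridge');print([(x['p'],np.argwhere(x['mask']).mean(0).round(),np.ptp(np.argwhere(x['mask']),0)) for x in d[:2]])"
```

```text
t fit [(np.float64(116.59767519803734), np.float64(66.0), [317.0, 97.0]), (np.float64(106.07737015859917), np.float64(65.0), [317.0, 95.0]), (np.float64(92.62852042322095), np.float64(67.0), [317.0, 99.0])] tool lean 54.0 sieve tip up -12.0 F [-0.7 -1.5 -5.7] [ 0.5174 -0.1222  0.156 ] 23.6
[([0.475, -0.014, 0.136], 0.87), ([0.516, -0.073, 0.149], 0.83)]
[(0.72, array([100., 316.]), array([ 93, 230])), (0.68, array([ 81., 317.]), array([ 79, 126]))]
```

send_rows:
  moves:
    - [[0, 0, 0, 0.4, -0.1, 0.5, -1], [0, 0, 0, 0.8, -0.1, 1.1, -1], [0, 0, 0, 1.1, -0.1, 1.5, -1], [0, 0, 0, 1.2, -0.1, 1.6, -1], [0, 0, 0, 1.2, -0.1, 1.6, -1]]

```text
time_s: 24.3
position: [0.5095, -0.0411, 0.1536]
tcp_rot: [[-0.011, 1.0, -0.017], [0.587, 0.02, 0.81], [0.81, -0.001, -0.587]]
force: [0.3, -0.3, -7.0]
opening: 0.18
```

send_rows:
  moves:
    - [[0, 0, 0, 1.2, -0.1, 1.6, -1], [0, 0, 0, 1.2, -0.1, 1.6, -1], [0, 0, 0, 1.2, -0.1, 1.6, -1], [0, 0, 0, 1.1, -0.1, 1.5, -1], [0, 0, 0, 0.8, -0.1, 1.1, -1]]

```text
time_s: 24.8
position: [0.5028, 0.0509, 0.1549]
tcp_rot: [[-0.012, 1.0, -0.017], [0.587, 0.021, 0.809], [0.809, -0.0, -0.587]]
force: [0.2, -0.6, -6.4]
opening: 0.181
```

send_rows:
  moves:
    - [[0, 0, 0, 0.5, 0, 0.7, -1], [0, 0, 0, 0.3, 0, 0.4, -1], [0, 0, 0, 0, 0, 0, -1], [0, 0, 0, 0, 0, 0, -1], [0, 0, 0, 0, 0, 0, -1]]

```text
time_s: 25.3
position: [0.5037, 0.0616, 0.1546]
tcp_rot: [[-0.012, 1.0, -0.015], [0.588, 0.019, 0.808], [0.809, 0.001, -0.588]]
force: [0.8, 1.2, -6.0]
opening: 0.184
```

```bash
python3 -c "
from h import *
im=att();s=readout.read_state();r=s['tcp_rot'];print(s['position']-.019*r[:,2],s['joint_positions'].round())
print([(np.round(d['location'],3).tolist(),round(d['p'],2)) for d in spot_in('wrist','bush_grey1_mid')[:3]+spot_in('wrist','bush_brown_mid')[:2]])"
```

```text
t fit [(np.float64(109.52990945127155), np.float64(65.0), [317.0, 95.0]), (np.float64(106.64407229632145), np.float64(66.0), [317.0, 97.0]), (np.float64(99.8650735007028), np.float64(64.0), [317.0, 93.0])] tool lean 54.0 sieve tip up -11.0 F [ 0.8  1.2 -6. ] [0.5037 0.0616 0.1546] 25.3
[0.50383827 0.04627009 0.16577424] [-32.  41. 102.  44.  78. -59.]
[([0.459, 0.168, 0.132], 0.88), ([0.502, 0.112, 0.151], 0.76)]
```

Run:
```python
from h import *
s=readout.read_state();p,r=s["position"],s["tcp_rot"];A=R.from_matrix(r)
Y=sv(91);Z=np.array([0,0,1.]);tip0=11.5
def lip(th):
    c,q=np.cos(np.radians(th)),np.sin(np.radians(th));return Y*(.175*c-.022*q)-Z*(.175*q+.022*c)
L0=p-.019*r[:,2]+lip(tip0);L1=np.array([.505,.222,.095]);print(L0)
prev=p;n=12
for i in range(1,n+1):
    th=tip0+(72-tip0)*i/n
    B=R.from_matrix(r)*R.from_rotvec([0,-np.radians(th-tip0),0])
    q=L0+(L1-L0)*i/n-lip(th)+.019*B.as_matrix()[:,2]
    print(np.r_[-(72-tip0)/n,A.inv().apply(q-prev)*100].round(2).tolist(),q.round(3));prev=q;A=B
```

```text
[0.50075373 0.21353832 0.10935735]
[-5.04, 1.28, 0.04, -0.28] [0.504 0.067 0.167]
[-5.04, 1.29, 0.04, -0.27] [0.504 0.074 0.178]
[-5.04, 1.3, 0.04, -0.27] [0.504 0.081 0.189]
[-5.04, 1.31, 0.04, -0.27] [0.504 0.09  0.199]
[-5.04, 1.32, 0.04, -0.27] [0.505 0.099 0.209]
[-5.04, 1.34, 0.04, -0.27] [0.505 0.11  0.218]
[-5.04, 1.35, 0.04, -0.27] [0.505 0.121 0.226]
[-5.04, 1.36, 0.04, -0.27] [0.505 0.133 0.233]
[-5.04, 1.37, 0.04, -0.27] [0.505 0.146 0.238]
[-5.04, 1.38, 0.04, -0.28] [0.505 0.159 0.243]
[-5.04, 1.4, 0.04, -0.28] [0.506 0.173 0.247]
[-5.04, 1.41, 0.04, -0.29] [0.506 0.187 0.249]
```

send_rows:
  moves:
    - [[0, -5, 0, 1.3, 0, -0.3, -1], [0, -5, 0, 1.3, 0, -0.3, -1], [0, -5, 0, 1.3, 0, -0.3, -1], [0, -5, 0, 1.3, 0, -0.3, -1], [0, -5, 0, 1.3, 0, -0.3, -1]]

```text
time_s: 25.95
position: [0.5012, 0.0988, 0.211]
tcp_rot: [[-0.016, 1.0, -0.011], [0.875, 0.019, 0.483], [0.483, -0.002, -0.875]]
force: [0.4, -0.3, -6.1]
opening: 0.178
```

send_rows:
  moves:
    - [[0, -5, 0, 1.35, 0, -0.3, -1], [0, -5, 0, 1.35, 0, -0.3, -1], [0, -5, 0, 1.35, 0, -0.3, -1], [0, -5, 0, 1.4, 0, -0.3, -1], [0, -5, 0, 1.4, 0, -0.3, -1]]

```text
time_s: 26.45
position: [0.4986, 0.1587, 0.2469]
tcp_rot: [[-0.017, 1.0, -0.007], [0.997, 0.018, 0.069], [0.069, -0.006, -0.998]]
force: [0.6, -1.0, -4.2]
opening: 0.182
```

send_rows:
  moves:
    - [[0, -5, 0, 1.4, 0, -0.3, -1], [0, -5, 0, 1.4, 0, -0.3, -1], [0, 0, 0, 0, 0, 0, -1], [0, 0, 0, 0, 0, 0, -1], [0, 0, 0, 0, 0, 0, -1]]

```text
time_s: 26.95
position: [0.4993, 0.1848, 0.2525]
tcp_rot: [[-0.018, 1.0, -0.002], [0.994, 0.018, -0.104], [-0.104, -0.004, -0.995]]
force: [0.5, 1.1, -3.0]
opening: 0.183
```

```bash
cat > chk.py <<'E'
from h import *
im=att();s=readout.read_state();r=s['tcp_rot'];print(s['position']-.019*r[:,2],s['joint_positions'].round())
capture('top');capture('scene')
for c in ('wrist','top','scene'):
  for t in('bush_grey1_mid','bush_brown_mid'):
    print(c,t,[(np.round(d['location'],3).tolist(),round(d['p'],2)) for d in spot_in(c,t)[:4]])
E
python3 chk.py
```

```text
t fit [(np.float64(134.0494698554975), np.float64(74.0), [316.0, 113.0]), (np.float64(130.73666503742908), np.float64(73.0), [316.0, 111.0]), (np.float64(106.86557494409712), np.float64(75.0), [316.0, 115.0])] tool lean -6.0 sieve tip up -80.0 F [ 0.5  1.1 -3. ] [0.4993 0.1848 0.2525] 26.95
[0.49977113 0.18648492 0.27151269] [12. 22. 92. -6. 68. 13.]
wrist bush_grey1_mid [([0.454, 0.306, 0.036], 0.87)]
wrist bush_brown_mid [([0.512, 0.306, 0.037], 0.69)]
top bush_grey1_mid [([0.464, 0.253, 0.207], 0.54), ([0.453, 0.304, 0.033], 0.41)]
top bush_brown_mid []
scene bush_grey1_mid [([0.719, -0.075, 0.043], 0.31)]
scene bush_brown_mid []
```

send_rows:
  moves:
    - [[0, 0, 0, 0, 0, -1.5, -1], [0, 0, 0, 0, 0, -1.5, -1], [0, 5, 0, -1.3, 0, 0.3, -1], [0, 5, 0, -1.3, 0, 0.4, -1], [0, 5, 0, -1.3, 0, 0.4, -1]]

```text
time_s: 27.9
position: [0.5017, 0.1497, 0.2733]
tcp_rot: [[-0.021, 1.0, -0.001], [0.987, 0.021, 0.159], [0.159, 0.002, -0.987]]
force: [-0.5, -1.1, -3.7]
opening: 0.177
```

send_rows:
  moves:
    - [[0, 5, 0, -1.3, 0, 0.4, -1], [0, 5, 0, -1.3, 0, 0.4, -1], [0, 5, 0, -1.3, 0, 0.4, -1], [0, 5, 0, -1.3, 0, 0.4, -1], [0, 5, 0, -1.3, 0, 0.4, -1]]

```text
time_s: 28.4
position: [0.5032, 0.0938, 0.2329]
tcp_rot: [[-0.018, 1.0, -0.008], [0.829, 0.02, 0.559], [0.559, 0.003, -0.829]]
force: [-0.2, -0.0, -4.0]
opening: 0.183
```

send_rows:
  moves:
    - [[0, 5, 0, -1.3, 0, 0.4, -1], [0, 5, 0, -1.3, 0, 0.4, -1], [0, 5, 0, -1.3, 0, 0.4, -1], [0, 5, 0, -1.2, 0, 0.4, -1], [0, 0, 0, 0, 0, 0, -1]]

```text
time_s: 28.9
position: [0.5037, 0.0648, 0.1837]
tcp_rot: [[-0.007, 1.0, -0.015], [0.59, 0.016, 0.807], [0.808, -0.003, -0.59]]
force: [-0.5, -0.6, -3.5]
opening: 0.181
```

```bash
python3 chk.py
```

```text
t fit [(np.float64(105.99004584470006), np.float64(74.0), [317.0, 112.0]), (np.float64(102.584433537068), np.float64(75.0), [317.0, 114.0]), (np.float64(88.13453415210148), np.float64(76.0), [317.0, 116.0])] tool lean 53.9 sieve tip up -20.1 F [-0.5 -0.6 -3.5] [0.5037 0.0648 0.1837] 28.9
[0.50385953 0.05077141 0.19681777] [-31.  38. 102.  44.  80. -56.]
wrist bush_grey1_mid [([0.454, 0.301, 0.035], 0.83)]
wrist bush_brown_mid [([0.516, 0.307, 0.038], 0.52), ([0.499, 0.15, 0.18], 0.43)]
top bush_grey1_mid [([0.456, 0.305, 0.036], 0.42)]
top bush_brown_mid [([0.507, 0.146, 0.147], 0.48)]
scene bush_grey1_mid [([0.451, 0.307, 0.026], 0.63)]
scene bush_brown_mid [([0.509, 0.311, 0.031], 0.47)]
```

send_rows:
  moves:
    - [[0, 0, 0, -0.6, 0.1, -0.8, -1], [0, 0, 0, -1.2, 0.1, -1.6, -1], [0, 0, 0, -1.5, 0.1, -2, -1], [0, 0, 0, -1.5, 0.1, -2, -1], [0, 0, 0, -1.5, 0.1, -2, -1]]

```text
time_s: 29.85
position: [0.5105, -0.04, 0.1855]
tcp_rot: [[-0.011, 1.0, -0.015], [0.589, 0.018, 0.808], [0.808, 0.001, -0.589]]
force: [0.5, -1.0, -3.2]
opening: 0.181
```

send_rows:
  moves:
    - [[0, 0, 0, -1.5, 0.1, -2, -1], [0, 0, 0, -1.2, 0.1, -1.6, -1], [0, 0, 0, -0.9, 0.1, -1.3, -1], [0, 0, 0, -0.4, 0.1, -0.6, -1], [0, 2, 0, 0, 0, 0, -1]]

```text
time_s: 30.35
position: [0.516, -0.1061, 0.1864]
tcp_rot: [[-0.012, 1.0, -0.015], [0.559, 0.019, 0.829], [0.829, 0.002, -0.559]]
force: [-0.1, 0.0, -4.3]
opening: 0.18
```

send_rows:
  moves:
    - [[0, 2, 0, -0.8, 0, 0.6, -1], [0, 2, 0, -1.6, 0, 1.2, -1], [0, 2, 0, -1.6, 0, 1, -1], [0, 0, 0, -1.4, 0, 0.8, -1], [0, 0, 0, 0, 0, 0, -1]]

```text
time_s: 30.85
position: [0.5145, -0.1005, 0.1189]
tcp_rot: [[-0.006, 1.0, -0.02], [0.467, 0.02, 0.884], [0.884, -0.004, -0.467]]
force: [1.2, 0.1, -2.6]
opening: 0.182
```

```bash
python3 chk.py; python3 -c "
from h import *
print(readout.read_state()['tcp_rot'].round(3))"
```

```text
t fit [(np.float64(125.65633635359302), np.float64(75.0), [317.0, 114.0]), (np.float64(119.78431610231368), np.float64(76.0), [317.0, 116.0]), (np.float64(118.91837167660101), np.float64(74.0), [317.0, 112.0])] tool lean 62.2 sieve tip up -12.8 F [ 1.2  0.1 -2.6] [ 0.5145 -0.1005  0.1189] 30.85
[ 0.51535888 -0.11746116  0.12928861] [-45.  52.  88.  37.  93. -64.]
wrist bush_grey1_mid [([0.455, 0.302, 0.033], 0.61), ([0.511, -0.025, 0.114], 0.56)]
wrist bush_brown_mid [([0.518, 0.303, 0.035], 0.73)]
top bush_grey1_mid []
top bush_brown_mid [([0.514, 0.304, 0.033], 0.47)]
scene bush_grey1_mid []
scene bush_brown_mid [([0.511, 0.312, 0.032], 0.44), ([0.537, -0.312, 0.004], 0.37)]
[[-0.01   1.    -0.017]
 [ 0.47   0.02   0.882]
 [ 0.882  0.001 -0.47 ]]
```

send_rows:
  moves:
    - [[0, 0, 0, -0.9, 0, 0.5, -1], [0, 0, 0, -1.3, 0, 0.7, -1], [0, 0, 0, -1.3, 0, 0.7, -1], [0, 0, 0, -0.9, 0, 0.5, -1], [0, 0, 0, -0.4, 0, 0.2, -1]]

```text
time_s: 31.8
position: [0.5148, -0.1007, 0.0644]
tcp_rot: [[-0.007, 1.0, -0.018], [0.468, 0.02, 0.884], [0.884, -0.002, -0.468]]
force: [-0.2, 0.1, -2.8]
opening: 0.188
```

send_rows:
  moves:
    - [[0, 0, 0, -0.6, 0, 0.3, -1], [0, 0, 0, -0.6, 0, 0.3, -1], [0, 0, 0, -0.6, 0, 0.3, -1], [0, 0, 0, -0.4, 0, 0.2, -1], [0, 0, 0, 0, 0, 0, -1]]

```text
time_s: 32.3
position: [0.5156, -0.102, 0.0419]
tcp_rot: [[-0.009, 1.0, -0.016], [0.468, 0.019, 0.883], [0.883, 0.0, -0.468]]
force: [-0.9, -3.2, 2.8]
opening: 0.189
```

```bash
python3 -c "
from h import *
att();s=readout.read_state();r=s['tcp_rot'];print(s['position']-.019*r[:,2])"
```

```text
t fit [(np.float64(96.38627928125058), np.float64(70.0), [317.0, 104.0]), (np.float64(90.64898386218363), np.float64(69.0), [317.0, 102.0]), (np.float64(82.49262422549864), np.float64(71.0), [317.0, 106.0])] tool lean 62.1 sieve tip up -7.9 F [-0.9 -3.2  2.8] [ 0.5156 -0.102   0.0419] 32.3
[ 0.51593367 -0.11877168  0.05089757]
```

send_rows:
  moves:
    - [[0, 0, 0, -0.4, 0, 0.2, -1], [0, 0, 0, -0.4, 0, 0.2, -1], [0, 0, 0, -0.3, 0, 0.15, -1], [0, 0, 0, -0.2, 0, 0.1, -1], [0, 0, 0, 0, 0, 0, -1]]

```text
time_s: 32.85
position: [0.5156, -0.1023, 0.0304]
tcp_rot: [[-0.01, 1.0, -0.017], [0.464, 0.02, 0.886], [0.886, 0.001, -0.464]]
force: [-1.5, -8.1, 15.6]
opening: 0.183
```

```bash
python3 -c "
from h import *
att();s=readout.read_state();r=s['tcp_rot'];print(s['position']-.019*r[:,2])"
```

```text
t fit [(np.float64(98.78974358974361), np.float64(66.0), [317.0, 96.0]), (np.float64(95.10721039347402), np.float64(65.0), [317.0, 94.0]), (np.float64(90.5081317524965), np.float64(67.0), [317.0, 98.0])] tool lean 62.4 sieve tip up -3.6 F [-1.5 -8.1 15.6] [ 0.5156 -0.1023  0.0304] 32.85
[ 0.51588309 -0.11908409  0.03925751]
```

send_rows:
  moves:
    - [[0, 0, 0, 0.15, 0, -0.1, -1], [0, 0, 0, 0, 0, 0, 0], [0, 0, 0, 0, 0, 0, 0.3], [0, 0, 0, 0, 0, 0, 1], [0, 0, 0, 0, 0, 0, 1]]

```text
time_s: 33.4
position: [0.5151, -0.1019, 0.0283]
tcp_rot: [[-0.009, 1.0, -0.018], [0.469, 0.02, 0.883], [0.883, -0.001, -0.469]]
force: [0.4, 0.1, -0.4]
opening: 0.46
```

send_rows:
  moves:
    - [[0, 0, 0, 0, 0, 0, 1], [0, 0, 0, 0, 0, 0, 1], [0, 0, 0, 0, 0, -1, 1], [0, 0, 0, 0, 0, -2.5, 1], [0, 0, 0, 0, 0, -3, 1]]

```text
time_s: 33.9
position: [0.5161, -0.1599, 0.0599]
tcp_rot: [[-0.009, 1.0, -0.019], [0.468, 0.021, 0.883], [0.884, -0.001, -0.468]]
force: [0.4, -0.4, -0.1]
opening: 0.914
```

send_rows:
  moves:
    - [[0, 0, 0, 2, 0, -3, 1], [0, -4, 0, 3.5, 0, -2, 1], [0, -6, 0, 3.5, 0, -2, 1], [0, -7, 0, 3.5, 0, -2, 1], [0, -7, 0, 2, 0, -3, 1]]

```text
time_s: 34.4
position: [0.5164, -0.1778, 0.2496]
tcp_rot: [[-0.015, 1.0, -0.011], [0.791, 0.019, 0.612], [0.612, 0.001, -0.791]]
force: [0.5, -0.8, -0.2]
opening: 0.999
```

send_rows:
  moves:
    - [[0, -7, 0, 0, 0, -2, 1], [0, -7, 0, 0, 0, 0, 1], [0, 0, 0, 0, 0, 0, 1], [0, 0, 0, 0, 0, 0, 1], [0, 0, 0, 0, 0, 0, 1]]

```text
time_s: 34.9
position: [0.5166, -0.1905, 0.2616]
tcp_rot: [[-0.016, 1.0, -0.01], [0.912, 0.019, 0.409], [0.41, -0.002, -0.912]]
force: [-0.6, 0.4, -0.6]
opening: 0.999
```

Run:
```python
from h import *
s=readout.read_state();print(s["time_s"],s["position"],s["tcp_rot"].round(2).tolist(),s["force"])
m=camera_model("wrist");im=capture("wrist");cv2.imwrite("pics/f.png",im)
capture("top");capture("scene")
for c in("wrist","top","scene"):
  for t in ["sieve_bridge","rear_grip","lip_edge","bush_grey1_mid","bush_brown_mid","nut_a_mid","oil_can","gear","tin_screws"]:
    print(c,t,[(np.round(d["location"],3).tolist(),round(d["p"],2)) for d in spot_in(c,t)][:5])
hsv=cv2.cvtColor(im,cv2.COLOR_BGR2HSV);mk=cv2.inRange(hsv,(5,140,150),(28,255,255))
n,_,st,ce=cv2.connectedComponentsWithStats(mk);print([(ce[i].round(1).tolist(),st[i].tolist()) for i in range(1,n) if st[i,4]>60])
# expected bridge ends for a flat sieve vs dark bar
mk=((cv2.cvtColor(im,cv2.COLOR_BGR2GRAY)<60)*255).astype(np.uint8)[:240]
n,_,st,ce=cv2.connectedComponentsWithStats(mk);print([(ce[i].round(1).tolist(),st[i].tolist()) for i in range(1,n) if st[i,4]>400])
```

```text
34.9 [ 0.51657944 -0.19046814  0.26155039] [[-0.02, 1.0, -0.01], [0.91, 0.02, 0.41], [0.41, -0.0, -0.91]] [-0.59134443  0.38673669 -0.61466822]
wrist sieve_bridge [([0.518, -0.029, 0.101], 0.92)]
wrist rear_grip [([0.514, -0.03, 0.021], 0.82), ([0.559, -0.305, 0.009], 0.37)]
wrist lip_edge [([0.513, -0.03, 0.023], 0.87)]
wrist bush_grey1_mid [([0.519, -0.03, 0.103], 0.33)]
wrist bush_brown_mid []
wrist nut_a_mid [([0.519, 0.187, 0.008], 0.58), ([0.559, -0.305, 0.007], 0.46)]
wrist oil_can [([0.725, -0.078, 0.047], 0.64), ([0.518, 0.184, 0.005], 0.33)]
wrist gear []
wrist tin_screws []
top sieve_bridge [([0.508, -0.021, 0.103], 0.82)]
top rear_grip [([0.514, -0.022, 0.01], 0.84)]
top lip_edge [([0.515, -0.018, 0.011], 0.98)]
top bush_grey1_mid [([0.454, 0.306, 0.037], 0.59)]
top bush_brown_mid [([0.512, 0.307, 0.033], 0.5)]
top nut_a_mid []
top oil_can [([0.729, -0.07, 0.044], 0.86)]
top gear []
top tin_screws [([0.604, 0.473, 0.047], 0.7), ([0.512, -0.115, 0.049], 0.68)]
scene sieve_bridge [([0.487, -0.026, 0.098], 0.54)]
scene rear_grip [([0.508, -0.035, 0.025], 0.75)]
scene lip_edg
[... 651 characters left out ...]
77, 108, 19, 106, 982]), ([317.8, 191.7], [312, 171, 12, 44, 402]), ([148.6, 298.8], [143, 275, 16, 47, 307]), ([346.7, 327.9], [341, 322, 12, 13, 98])]
[([109.6, 19.4], [0, 0, 175, 77, 5278]), ([266.6, 144.2], [221, 0, 92, 240, 5822]), ([432.6, 141.8], [322, 0, 254, 240, 20641]), ([621.1, 108.6], [594, 0, 46, 240, 8136]), ([301.8, 38.7], [298, 8, 11, 73, 463]), ([313.6, 38.3], [309, 8, 11, 71, 489]), ([327.5, 38.5], [322, 9, 19, 72, 678]), ([350.8, 45.5], [343, 9, 15, 72, 762]), ([368.7, 51.2], [360, 9, 18, 95, 1107]), ([317.1, 112.5], [269, 98, 94, 32, 2113]), ([159.9, 190.5], [102, 106, 111, 134, 4599]), ([239.2, 223.1], [226, 194, 20, 46, 406]), ([526.1, 222.2], [514, 202, 28, 38, 756])]
```

send_rows:
  moves:
    - [[0, -6, 0, 1, 0, -3, 1], [0, -6, 0, 2, 0, -3, 1], [0, -6, 0, 4, 0, -1, 1], [0, -6, 0, 4, 0, 0, 1], [0, 0, 0, 4.5, 0, 0, 1]]

```text
time_s: 36.9
position: [0.5145, -0.0589, 0.3534]
tcp_rot: [[-0.021, 1.0, 0.004], [1.0, 0.021, -0.002], [-0.002, 0.004, -1.0]]
force: [0.4, -0.3, -0.2]
opening: 1.0
```

send_rows:
  moves:
    - [[0, 0, 0, 4.5, 0, 0, 1], [0, 0, 0, 4.5, 0, 0, 1], [0, 0, 0, 4.5, 0, 0, 1], [0, 0, 0, 3, 0, 0, 1], [0, 0, 0, 0, 0, 0, 1]]

```text
time_s: 37.4
position: [0.5105, 0.107, 0.3513]
tcp_rot: [[-0.025, 1.0, -0.0], [1.0, 0.025, 0.002], [0.002, -0.0, -1.0]]
force: [0.3, 0.4, -0.7]
opening: 1.002
```

send_rows:
  moves:
    - [[0, 0, 0, 0, 0, 0, 1], [0, 0, 0, 0, 0, 0, 1], [0, 0, 0, 0, 0, 0, 1], [0, 0, 0, 0, 0, 0, 1], [0, 0, 0, 0, 0, 0, 1]]

```text
time_s: 37.9
position: [0.5115, 0.1025, 0.3512]
tcp_rot: [[-0.018, 1.0, -0.0], [1.0, 0.018, -0.0], [-0.0, -0.0, -1.0]]
force: [0.6, -0.1, 0.3]
opening: 0.999
```

Run:
```python
from h import *
s=readout.read_state();print(s["time_s"],s["position"],s["tcp_rot"].round(2).tolist())
m=camera_model("wrist");im=capture("wrist");cv2.imwrite("pics/g.png",im)
for t in ["bush_grey1_mid","bush_brown_mid","bush_box","sieve"]:
    print(t,[(np.round(d["location"],3).tolist(),round(d["p"],2)) for d in spot_in("wrist",t)][:5])
for d in regions_of("wrist","bush_grey1_mid")[:4]:
    a=np.argwhere(d["mask"]);print(d["p"],len(a),a.mean(0).round(),np.ptp(a,0))
c=px("",[[.415,.19,.01],[.6,.19,.01],[.6,.335,.01],[.415,.335,.01]],m);print(c.round())
k=np.zeros(im.shape[:2],np.uint8);cv2.fillConvexPoly(k,c.astype(int),255)
hsv=cv2.cvtColor(im,cv2.COLOR_BGR2HSV);g=cv2.inRange(hsv,(0,0,50),(179,50,255))&k
n,_,st,ce=cv2.connectedComponentsWithStats(g);print([(ce[i].round().tolist(),st[i].tolist()) for i in range(1,n) if st[i,4]>60])
x,y,w_,h_=cv2.boundingRect(np.clip(c,0,[639,399]).astype(int));q=cv2.resize(cv2.cvtColor(im,cv2.COLOR_BGR2HSV)[y:y+h_,x:x+w_,1],(64,32),interpolation=cv2.INTER_AREA)
print("\n".join("".join("#" if v<50 else "+" if v<80 else "." for v in r) for r in q))
```

```text
37.9 [0.51145904 0.10254034 0.35119726] [[-0.02, 1.0, -0.0], [1.0, 0.02, -0.0], [-0.0, -0.0, -1.0]]
bush_grey1_mid [([0.459, 0.308, 0.034], 0.87)]
bush_brown_mid [([0.514, 0.305, 0.036], 0.8)]
bush_box [([0.519, 0.259, 0.008], 0.61), ([0.513, -0.021, 0.008], 0.19)]
sieve [([0.515, -0.018, 0.014], 0.6)]
0.8 453 [ 18. 280.] [29 25]
0.6 416 [ 18. 322.] [30 25]
[[256. 105.]
 [372. 107.]
 [380.   2.]
 [252.  -1.]]
[([280.0, 19.0], [268, 4, 24, 29, 378]), ([292.0, 67.0], [281, 55, 22, 24, 346]), ([312.0, 104.0], [256, 102, 117, 5, 275])]
................................................................
..............+#................................................
...+........+###+...............................................
...........######+....................................+.........
..........########++............................................
........+###########............................................
........############................................+...........
..........########+.............................................
...........+#####.........................
[... 817 characters left out ...]
.##########+........+.............................
+.........+.....+#######+.......................................
+.................+##++........................+................
+.............+..........+......................++..............
+..................+............................................
+...............................................................
#+........+++...................................................
#+.........++....++.............................................
#+..............................................................
#++++++++++.....................................................
+#########+++++++###################################++++++++++++
```

```bash
python3 -c "
from rig import bot
print(bot.hand_in())"
```

```text
the job is handed in; nothing more can be done
None
```

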